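Click the date stamp's day wheel round to green and stamp

ROBOT

A 6-joint arm with a two-finger parallel gripper is mounted at the origin on a cart in front of the work surface, level with it; the furniture and walls round the work are solid. World frame = base frame: x ahead of the robot, y to its left, z up, the work surface at z = 0. Lengths are in m, angles in rad, forces in N, time in s.
With the tool pointing down it reaches from about 0.375 to 0.9 m from the base axis. Payload 3.1 kg.
Tool frame: the origin (TCP) lies midway between the tips of the shut fingers; the grasp point (between the pads) lies 19 mm behind it; z points along the fingers, y is the line along which they close (so a half turn about z gives the same grasp; the last joint's range is limited). The gripper opens to 85 mm and grips with 20 to 120 N. Pads are 22 mm wide; open, the fingers measure 114 mm over their backs; the gripper's body (76 mm by 85 mm) begins 54 mm behind the grasp point. The pads swing forward as they close: fully open they stand 13 mm farther back than shut.
Start: joints at [-1.407, 0.527, 1.433, -0, 1.181, -0.178], TCP at [0.21, -0.589, 0.231] pointing down, gripper open.
Joint ranges: [-3.08, 3.08], [-0.75, 2.2], [0.22, 2.44], [-1.43, 4.57], [0, 2.65], [-2.85, 2.85]. Speed limits (rad/s): [2.79, 2.79, 3.14, 3.14, 3.14, 3.14].

INTERFACE

Orientations are given as a unit quaternion [x, y, z, w].
In Python, from station import manip gives the robot as it stands.
- The arm moves only by the tool step_arm, never from a script. Its argument "targets" is text: rows parted by semicolons, each of 4 numbers parted by spaces: the shift along the tool's x, y, z in mm, then the turn about the tool's z in degrees. A call has 1 to 12 rows; each row is the pose to reach, as a shift and turn from the pose commanded when the call began, along the tool's axes at that moment; what a row does not reach only later rows make up. A row lasts 1/10 s, in which the tool goes at most 50 mm and 8.59 degrees, less where a joint would pass 70% of its speed; a pose out of reach is approached as far as the arm can. A call with a gripper value outside its range is refused whole. "gripper" is the closure, from 0 (fully open) to 1 (shut), set as the call begins (left out, the last holds). The fingers move at their own pace and stop on an object; "squeeze" is the grip in N (left out, the last holds). Time passes only in rows, so rows that repeat a pose let the fingers close. It gives the time, the measured TCP pose, the force, the opening and the grip force at its end, in the units of the state.
- manip.sense(): the state, without advancing time (a new reading comes with each control period).
- manip.snapshot(name): name is "scene" or "top" or "wrist"; returns the picture (384x512x3 uint8, red, green, blue); there is no depth.
- manip.get_calibration(name): a dict with "fov_y" (degrees; the focal length in pixels is half the picture's height over the tangent of half this angle, whatever the lens; pixels are square), "cx", "cy" (the principal point, pixels), "k1" (the pictures are not rectified: a ray, as slopes to the right and down, at radius r is drawn at 1 + k1 r^2 times it, then the intrinsics apply), "extrinsics" (4x4, takes a point from camera to world coordinates); the wrist camera has in their place "tool_from_camera" (4x4, takes a point from camera to tool coordinates, whose origin is the TCP and whose axes are the flange's). Camera axes: x right, y down, z forward; pixel columns grow to the right and rows downward; lengths in m; the calibration is good to about 2 mm. A picture is of the moment at which its call begins: read the wrist's pose just before it. get_calibration takes no time and is no camera call.
- manip.sign_off(): hands the job in; it is judged then, once.
Trained networks look in the newest picture that a camera, given by its name, has taken for a name from the list of things; names that differ only in an ending like _2 or _b are one class to them, and where a whole thing is asked for, a point or a joint stands for the part that bears it (a point fixed in the world has none). Each returns a list of dicts, best first, with "p" (0 to 1); they miss things now and then, are a little off and sometimes report something else, mostly with a low value. They report only what shows in the picture. A call takes as long as a camera call.
- manip.recognise(camera, query): "position" ([column, row] in pixels, amid what is visible of it).
- manip.masks_of(camera, query): "pixels" (384x512 bool, what is visible of it) and "position" ([column, row] in pixels, amid what is visible of it).
- manip.mark_of(camera, query): "position" ([column, row] in pixels: a listed point, or the origin of a listed thing).
The state is a dict: "t": time; "q": joint angles; "qd": joint speeds; "tau": joint torques, N m; "tcp_pos": TCP position; "tool_rot": TCP orientation; "force": force on the tool from outside, world axes, zero at the start; "ft_torque": the same for the moment, N m; "finger_gap": opening from 0.0 (shut) to 1.0 (fully open); "gripper_force": force on a finger pad.
Only numpy, scipy, OpenCV 4.12 (cv2) and the standard library are available. Lean on these libraries where they do the work, as an engineer would, in place of code of your own. Each camera call takes 0.05 s, during which the arm holds its last target. There are 200 camera calls.

TASK

Today is the green day: with a fingertip, push the pegs of the date stamp's day wheel round, click by click and either way, until the green peg has clicked in at the white pointer. Then press the red stamp button fully down and let it spring back up, so that the stamp ends with green still at the pointer. Do not press the button on any other day, do not lift the stamp or shift it from its place, and leave the rolls and other things around it where they are.

Things in the scene. Friction and masses are not known exactly. Their poses are not given: they have to be found in the camera images.
- day_stamp: Loose weighted date stamp, 3 kg. Origin: centre of the underside of its grey foot plate, 150 (x) x 255 (y) x 14 mm, z up; front is -x. In its frame: black drum, radius 46 mm, at y +60 mm carries the flat day wheel; black tower 64 x 64 mm at y -80 mm, top at z 64 mm, carries the red button; white pointer post at the wheel's front.
- day_wheel (a joint): Wheel angle, rad: 0 with green at the pointer, growing counter-clockwise from above; turns endlessly either way (6.283 = 0). Seven click stops, 0.8976 apart, a peg at the pointer at each. A hidden sprung detent: 1 to 4 N on a peg turns it; well past half a click it snaps to the next stop, near halfway it can hang. Starts 1.6 to 3.5 clicks from green, either way, now and then hung between stops.
- wheel_center (a point): On the wheel's vertical axis at peg-top height, 62 mm above the worktop. Wheel: flat grey disc, radius 60 mm, upper face 40 mm above the worktop, steel hub 6 mm higher. Seven coloured upright pegs, 11 mm thick, 22 mm tall, on a circle of 53 mm radius, 46 mm apart: a fingertip up to 30 mm thick fits down between two pegs and can push one round.
- green_peg (a point): Centre of the top of the green peg, 62 mm above the worktop. Counter-clockwise seen from above the pegs follow as green, yellow, orange, red, purple, blue, white; each has a dot of its colour further in on the disc.
- pointer_tip (a point): Tip of the fixed white arrow on the post outside the wheel's rim, 61.5 mm from the wheel's axis on the stamp's -x side, arrow top 48 mm above the worktop. With the green peg in its click stop here, green_peg lies 8.5 mm from this tip in plan, toward the axis.
- stamp_button (a joint): Travel of the stamp's red button in m: 0 up, 0.008 fully down. It springs back by itself; fully down takes 7 N.
- stamp_button_top (a point): Centre of the top of the red button, a flat-topped cylinder of 36 mm diameter, 88 mm above the worktop when up, standing 12 mm out of a black collar of 52 mm diameter.
- kaiser_a: Bystander, loose: round golden kaiser roll, 98x92x66 mm. Origin: centre of its underside.
- tape_roll: Bystander, loose: ring of brown parcel tape lying flat, 92 mm across, 48 mm high. Origin: centre of its underside.
- oat_roll: Bystander, loose: round roll covered in oats, 87x96x47 mm. Origin: centre of its underside.
- pretzel_a: Bystander, loose: brown pretzel lying flat, 122x119x45 mm. Origin: centre of its underside.
- sugar_shaker: Bystander, loose: sugar shaker with a grey top, 44 mm across, 90 mm high. Origin: centre of its underside.

How it is judged:
On the way, in this order (a step that is already met when the one before it is completed fails the run):
1. the green peg rests in its click stop at the pointer, button still up (horizontal distance between green_peg and pointer_tip below 0.013 m and velocity of joint day_wheel between -0.3 and 0.3 rad/s and value of joint stamp_button below 0.003 m), for 0.2 s.
2. the red button is pressed fully down with green at the pointer (value of joint stamp_button above 0.006 m and horizontal distance between green_peg and pointer_tip below 0.013 m), for 0.05 s.
At the end, for the whole second after the job is handed in: The green peg is at rest within 13 mm of the pointer tip in plan (8.5 mm when clicked in), the button is up again (within 2 mm), and the stamp stands flat within 30 mm of where it began (horizontal distance between green_peg and pointer_tip below 0.013 m and value of joint stamp_button below 0.002 m and velocity of joint day_wheel between -0.1 and 0.1 rad/s and height (world z) of day_stamp below 0.006 m and angle between day_stamp's own z axis and vertical below 0.05 rad and distance of day_stamp from where it was at the start of the episode below 0.03 m and linear speed of day_stamp below 0.02 m/s); the robot touches nothing.
It fails at once if the button goes down more than 3 mm while green is not at the pointer (value of joint stamp_button above 0.003 m and horizontal distance between green_peg and pointer_tip above 0.016 m).
It fails at once if the stamp is lifted, tipped or shifted more than 30 mm (height (world z) of day_stamp above 0.015 m or angle between day_stamp's own z axis and vertical above 0.15 rad or distance of day_stamp from where it was at the start of the episode above 0.03 m).
It fails at once if a bystander is moved more than 30 mm (distance of any of kaiser_a, tape_roll, oat_roll, pretzel_a, sugar_shaker from where it was at the start of the episode above 0.03 m).
It also fails if it takes over 64 s, if anything falls off the work surface, if the arm or the gripper's body presses on something with over 40 N, if the wrist force passes 120 N, or if a joint passes its speed limit or range.

## Working session

There is one attempt and no reset: what is moved stays moved. The work goes in short steps, Python scripts to look and compute and a tool call to move; the robot and the scene stay as the last step left them, time stands still between calls to the robot, and variables do not carry over. Pictures are saved under pics/ and viewed, at most 10 in all, crops included, and the job is handed in when it is done.

Besides the shell and the picture viewer there is one more tool, called after "Call:" by a JSON object that holds its "method" and its "body". step_arm: Moves the arm, as the interface text tells. Its arguments: {"type":"object","properties":{"targets":{"type":"string"},"gripper":{"type":"number"},"squeeze":{"type":"number"}},"required":["targets"]}

```bash
mkdir -p pics; cat > h.py <<'E'
import numpy as np, cv2
from station import manip
from scipy.spatial.transform import Rotation as R
def cam(n):
    c=manip.get_calibration(n)
    if n=="wrist":
        s=manip.sense(); T=np.eye(4);T[:3,:3]=R.from_quat(s["tool_rot"]).as_matrix();T[:3,3]=s["tcp_pos"]
        E=T@np.array(c["tool_from_camera"])
    else: E=np.array(c["extrinsics"])
    return c,E
def ray2z(n,px,z,ce=None):
    c,E=ce or cam(n); f=192/np.tan(np.radians(c["fov_y"])/2)
    d=(np.array(px,float)-[c["cx"],c["cy"]])/f; u=d.copy()
    for _ in range(20): u=d/(1+c["k1"]*(u@u))
    v=E[:3,:3]@np.array([*u,1]); o=E[:3,3]
    return (o+v*(z-o[2])/v[2])
def proj(n,p,ce=None):
    c,E=ce or cam(n); f=192/np.tan(np.radians(c["fov_y"])/2)
    q=np.linalg.inv(E)@np.array([*p,1]); u=q[:2]/q[2]; u=u*(1+c["k1"]*(u@u))
    return u*f+[c["cx"],c["cy"]]
def save(n,name):
    im=manip.snapshot(n); cv2.imwrite("pics/"+name,cv2.cvtColor(im,cv2.COLOR_RGB2BGR)); return im
E
python3 - <<'E'
from h import *
a=save("top","a.png"); b=save("scene","b.png")
cv2.imwrite("pics/ab.png",cv2.resize(np.vstack([cv2.imread("pics/a.png"),cv2.imread("pics/b.png")]),(400*1,600)))
s=manip.sense();print(s["tcp_pos"],s["tool_rot"],s["t"])
for n in("top","scene"):
  for q,z in(("wheel_center",.062),("green_peg",.062),("pointer_tip",.048),("stamp_button_top",.088),("day_stamp",0),("kaiser_a",0),("tape_roll",0),("oat_roll",0),("pretzel_a",0),("sugar_shaker",0)):
    for m in manip.mark_of(n,q)[:1]: print(n,q,np.round(m["p"],2),np.round(m["position"]),np.round(ray2z(n,m["position"],z),4))
E
```

```text
[ 0.20999734 -0.58797034  0.23042586] [ 9.85346379e-01  1.70562353e-01 -1.54132963e-06 -9.98468137e-04] 0.1
top wheel_center 0.78 [272. 204.] [ 0.4966 -0.1535  0.062 ]
top green_peg 0.92 [283. 201.] [ 0.5088 -0.1951  0.062 ]
top pointer_tip 0.86 [273. 218.] [ 0.446  -0.1582  0.048 ]
top stamp_button_top 0.53 [314. 207.] [ 0.4833 -0.3065  0.088 ]
top day_stamp 0.71 [287. 201.] [ 0.5147 -0.2176  0.    ]
top kaiser_a 0.85 [208. 164.] [0.6635 0.0964 0.    ]
top tape_roll 0.5 [206. 209.] [0.4831 0.1002 0.    ]
top oat_roll 0.78 [144. 215.] [0.4595 0.3398 0.    ]
top pretzel_a 0.9 [363. 181.] [ 0.5965 -0.5196  0.    ]
top sugar_shaker 0.66 [345. 208.] [ 0.4859 -0.4441  0.    ]
scene wheel_center 0.46 [278. 196.] [ 0.5167 -0.1716  0.062 ]
scene day_stamp 0.52 [350. 186.] [ 0.4819 -0.4599  0.    ]
scene kaiser_a 0.59 [186. 215.] [0.6635 0.0862 0.    ]
scene tape_roll 0.94 [206. 252.] [0.4823 0.1192 0.    ]
scene oat_roll 0.91 [144. 288.] [0.4594 0.3258 0.    ]
scene pretzel_a 0.48 [341. 166.] [ 0.5878 -0.5171  0.    ]
scene sugar_shaker 0.81 [348. 185.] [ 0.4878 -0.4573  0.    ]
```

View pics/a.png

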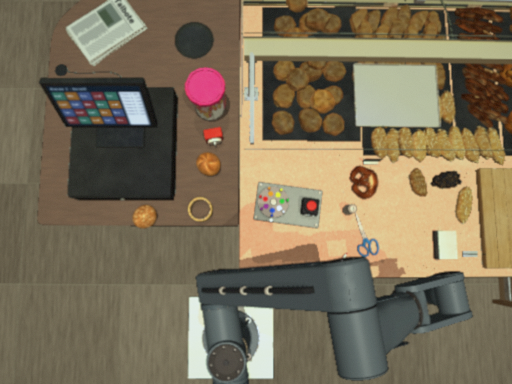

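View pics/b.png

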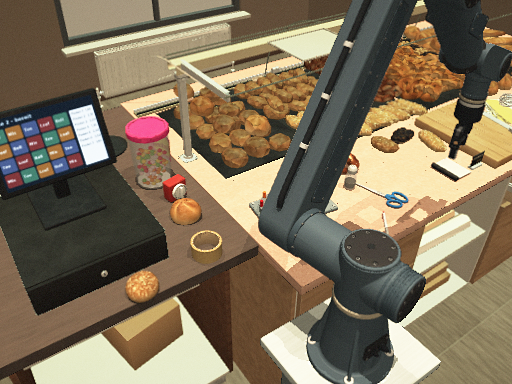

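Call:
{"method": "step_arm", "body": {"targets": "38 -28 0 0; 76 -56 -5 0; 114 -84 -10 0; 152 -112 -20 0; 190 -140 -30 0; 228 -168 -40 0; 266 -196 -40 0; 304 -224 -40 0; 342 -252 -40 0; 376 -280 -40 0; 376 -280 -40 0; 376 -280 -40 0", "gripper": 1}}

```text
t: 2.3
tcp_pos: [0.4705, -0.1977, 0.2714]
tool_rot: [0.985, 0.172, -0.0, 0.0]
force: [-0.5, 0.4, -0.4]
finger_gap: -0.0
gripper_force: 0.0
```

```bash
cat > m.py <<'E'
from h import *
import sys
def run(name):
    ce=cam("wrist"); save("wrist",name)
    s=manip.sense();print(s["t"],s["tcp_pos"],R.from_quat(s["tool_rot"]).as_matrix()[:2,0],s["force"])
    P={}
    for q,z in(("wheel_center",.062),("green_peg",.062),("pointer_tip",.048),("stamp_button_top",.088),("day_stamp",0)):
        for m in manip.mark_of("wrist",q)[:1]:
            P[q]=ray2z("wrist",m["position"],z,ce); print(q,np.round(m["p"],2),np.round(m["position"]),np.round(P[q],4))
    return P,ce
if __name__=="__main__": run(sys.argv[1])
E
python3 m.py w1.png; python3 -c "
from h import *;print(np.round(manip.get_calibration('wrist')['tool_from_camera'],3))"
```

```text
2.35 [ 0.47009856 -0.19862536  0.2713822 ] [0.94149647 0.33702271] [ 0.10172913 -0.4527395  -0.14984358]
wheel_center 0.66 [236. 123.] [ 0.5116 -0.1588  0.062 ]
green_peg 0.63 [279. 140.] [ 0.511  -0.2151  0.062 ]
pointer_tip 0.72 [218. 165.] [ 0.4508 -0.1532  0.048 ]
stamp_button_top 0.8 [341. 185.] [ 0.4884 -0.3023  0.088 ]
day_stamp 0.83 [274. 142.] [ 0.5001 -0.2181  0.    ]
[[-0.    -0.953 -0.303  0.078]
 [ 1.     0.    -0.001 -0.   ]
 [ 0.001 -0.303  0.953 -0.144]
 [ 0.     0.     0.     1.   ]]
```

View pics/w1.png

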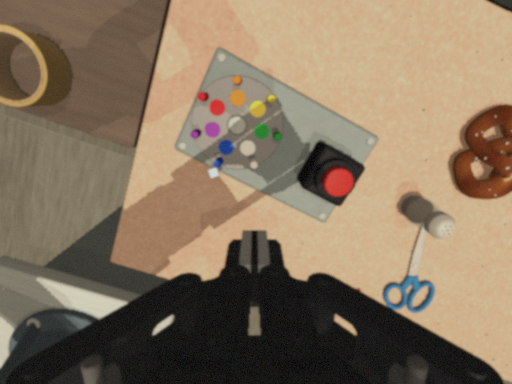

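```bash
cat > fit.py <<'E'
from h import *
from scipy.optimize import least_squares
s=0
def fit(px,ce,ptr,btn):
    P=np.array([ray2z("wrist",p,.062,ce)[:2] for p in px]); k=2*np.pi/7*np.arange(7)
    f=lambda v:(v[:2]+.053*np.c_[np.cos(v[2]+k),np.sin(v[2]+k)]-P).ravel()
    r=min((least_squares(f,[*P.mean(0),a]) for a in(0,2,4)),key=lambda r:r.cost)
    p=ray2z("wrist",ptr,.048,ce)[:2]-r.x[:2]; b=ray2z("wrist",btn,.088,ce)[:2]-r.x[:2]
    print("C",r.x[:2],"green deg",np.degrees(r.x[2])%360,"rms",np.sqrt(2*r.cost/7),"ptr",np.hypot(*p),np.degrees(np.arctan2(p[1],p[0]))%360,"btn",np.hypot(*b),np.degrees(np.arctan2(b[1],b[0]))%360)
E
python3 - <<'E'
from fit import *
im=cv2.imread("pics/w1.png"); cv2.imwrite("pics/w1c.png",cv2.resize(im[60:220,160:370],None,fx=3.6,fy=3.6,interpolation=cv2.INTER_CUBIC))
fit([(279,135),(272,98),(238,79),(203,96),(195,133),(220,162),(254,165)],cam("wrist"),(214,171),(339,181))
E
```

```text
C [ 0.50962087 -0.16335919] green deg 274.91365284928094 rms 0.0012281674486580884 ptr 0.06949333430536582 171.1006498235334 btn 0.1382312118083337 262.05271136091596
```

View pics/w1c.png

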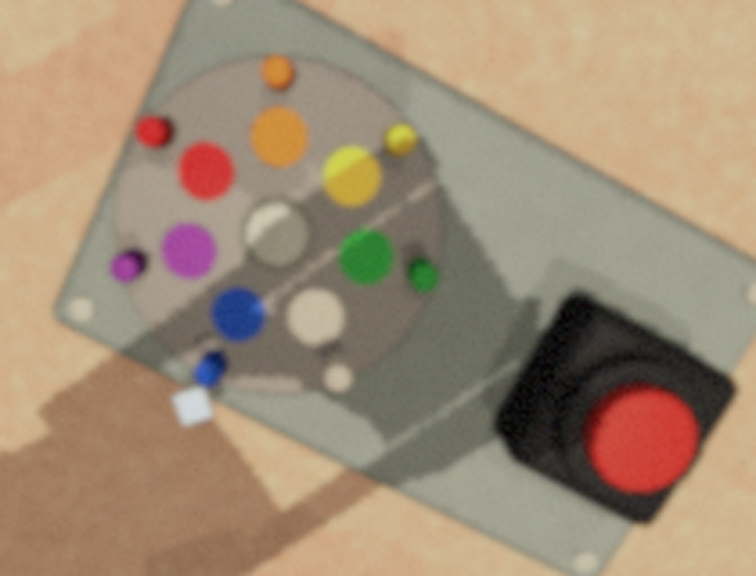

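```bash
cat > rows.py <<'E'
from h import *
def rows(W):  # W: list of (x,y,z,yawdeg) world
    s=manip.sense(); M=R.from_quat(s["tool_rot"]).as_matrix(); y0=np.degrees(np.arctan2(M[1,0],M[0,0]))
    o=[]
    for x,y,z,a in W:
        d=M.T@(np.array([x,y,z])-s["tcp_pos"])*1000; t=-((a-y0+180)%360-180)
        o.append("%.1f %.1f %.1f %.1f"%(*d,t))
    print("; ".join(o)); print("q6",s["q"][5],"yaw",y0,"tcp",s["tcp_pos"],s["force"])
def arc(C,phi,r=.053,z=.052): # yaw tangential
    return (C[0]+r*np.cos(np.radians(phi)),C[1]+r*np.sin(np.radians(phi)),z,phi+90)
E
python3 -c "
from rows import *
C=(.5096,-.1634); rows([arc(C,352,z=.2)])"
```

```text
96.9 3.6 71.3 -62.5
q6 0.6090058982755588 yaw 19.508380973916143 tcp [ 0.4696002  -0.19973676  0.27129149] [-0.12091842 -0.1417426   0.23606886]
```

Call:
{"method": "step_arm", "body": {"targets": "12 0 9 -8; 24 1 18 -16; 36 1 27 -24; 48 2 36 -32; 60 2 45 -40; 72 3 54 -48; 84 3 63 -56; 97 3.6 71.3 -62.5; 97 3.6 71.3 -62.5; 97 3.6 71.3 -62.5; 97 3.6 71.3 -62.5"}}

```text
t: 3.7
tcp_pos: [0.5622, -0.1699, 0.2004]
tool_rot: [0.755, 0.656, -0.0, 0.0]
force: [0.4, -0.2, 0.8]
finger_gap: -0.002
gripper_force: 0.0
```

```bash
python3 m.py w2.png
```

```text
3.75 [ 0.56220537 -0.1698499   0.20051777] [0.13883089 0.99031607] [ 0.75095806 -0.20667583 -0.15807749]
wheel_center 0.69 [200. 178.] [ 0.5076 -0.1601  0.062 ]
green_peg 0.75 [217. 227.] [ 0.5149 -0.2167  0.062 ]
pointer_tip 0.92 [146. 176.] [ 0.4465 -0.1526  0.048 ]
stamp_button_top 0.43 [213. 209.] [ 0.5196 -0.1864  0.088 ]
day_stamp 0.57 [212. 209.] [ 0.5005 -0.2185  0.    ]
```

View pics/w2.png

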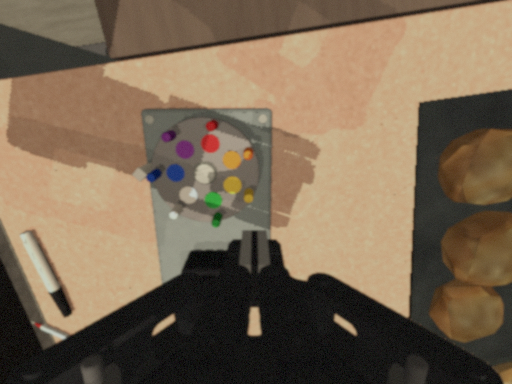

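```bash
python3 - <<'E'
from fit import *
fit([(216,222),(249,199),(249,154),(212,125),(167,135),(152,175),(172,216)],cam("wrist"),(144,175),(339,181))
from rows import *
C=(.5085,-.1625)
print(proj("wrist",[*C,.062]))
E
```

```text
C [ 0.51066132 -0.15866019] green deg 274.3659469704716 rms 0.0016061281714166503 ptr 0.06590231570227578 173.79840809440915 btn 0.13327060832625598 353.19663553930764
[201.16833193 180.39169463]
```

```bash
python3 -c "
from rows import *
C=(.510,-.161); rows([arc(C,351.7,z=z) for z in(.12,.09,.06,.053,.053)]+[arc(C,a,z=.053) for a in (347,342,337,332,327,322)])"
```

```text
0.8 -0.2 80.4 0.4; 0.8 -0.3 110.4 0.4; 0.8 -0.3 140.4 0.4; 0.8 -0.3 147.4 0.4; 0.8 -0.3 147.4 0.4; -3.5 -0.5 147.4 5.1; -8.1 -1.1 147.4 10.1; -12.6 -2.1 147.4 15.1; -17.0 -3.5 147.4 20.1; -21.3 -5.3 147.4 25.1; -25.4 -7.4 147.4 30.1
q6 -0.3448454357967445 yaw 82.10480954236667 tcp [ 0.56253958 -0.16946492  0.20037537] [ 0.76096827 -0.79902154 -0.22459087]
```

Call:
{"method": "step_arm", "body": {"targets": "1 0 40 0; 1 0 80 0; 1 0 110 0; 1 0 130 0; 1 0 147 0; 1 0 147 0; 1 0 147 0"}}

```text
t: 4.7
tcp_pos: [0.563, -0.1684, 0.0532]
tool_rot: [0.754, 0.657, -0.0, -0.0]
force: [0.2, 0.6, 0.5]
finger_gap: 0.002
gripper_force: 0.0
```

Call:
{"method": "step_arm", "body": {"targets": "-4 0 0 5; -9 -1 0 10; -13.5 -2 0 15; -18 -3 0 20; -22 -5 0 25; -26.5 -7 0 30; -26.5 -7 0 30"}}

```text
t: 5.4
tcp_pos: [0.553, -0.1944, 0.0546]
tool_rot: [0.898, 0.439, 0.001, 0.001]
force: [0.2, 0.1, -0.2]
finger_gap: 0.002
gripper_force: 0.1
```

```bash
python3 m.py w3.png; python3 -c "
from rows import *
C=(.510,-.161); rows([arc(C,a,z=.053) for a in range(317,235,-5)])"
```

```text
5.45 [ 0.55304514 -0.19420296  0.05443797] [0.61265062 0.79035379] [ 1.16196868 -0.47962676  0.0885759 ]
wheel_center 0.79 [149. 249.] [ 0.5094 -0.1584  0.062 ]
pointer_tip 0.76 [ 78. 285.] [ 0.4474 -0.1518  0.048 ]
day_stamp 0.88 [225. 270.] [ 0.5023 -0.2213  0.    ]
-5.1 -0.8 0.4 5.2; -9.7 -1.5 0.4 10.2; -14.2 -2.5 0.4 15.2; -18.6 -3.9 0.4 20.2; -22.9 -5.7 0.4 25.2; -27.0 -7.8 0.4 30.2; -30.9 -10.3 0.4 35.2; -34.5 -13.1 0.4 40.2; -37.9 -16.3 0.4 45.2; -41.1 -19.7 0.4 50.2; -43.9 -23.4 0.4 55.2; -46.3 -27.3 0.4 60.2; -48.5 -31.4 0.4 65.2; -50.2 -35.7 0.4 70.2; -51.6 -40.1 0.4 75.2; -52.6 -44.6 0.4 80.2; -53.2 -49.2 0.4 85.2
q6 0.1321112287969556 yaw 52.189853406767305 tcp [ 0.55257047 -0.1935992   0.05340135] [ 0.34678716  0.09383342 -0.2644221 ]
```

View pics/w3.png

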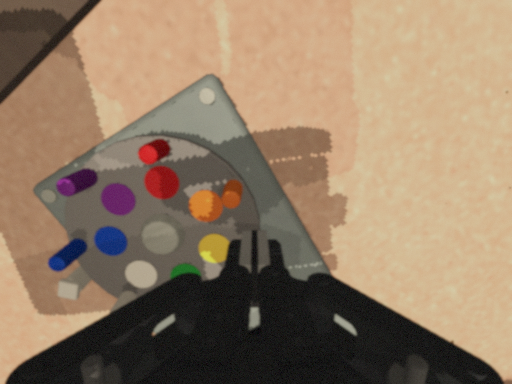

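```bash
python3 - <<'E'
from h import *
C=np.array([.510,-.161])
for n,p in dict(purple=(65,187),red=(147,154),orange=(232,203),blue=(55,263),ptr=(67,290)).items():
    for z in (.062,.048):
        d=ray2z("wrist",p,z)[:2]-C; print(n,z,np.hypot(*d),np.degrees(np.arctan2(d[1],d[0]))%360)
for n,p in dict(hub=(160,237),pdot=(118,199),rdot=(162,183),odot=(206,206),ydot=(214,248),bdot=(111,241),wdot=(141,273)).items():
    d=ray2z("wrist",p,.04)[:2]-C; print(n,np.hypot(*d),np.degrees(np.arctan2(d[1],d[0]))%360)
E
```

```text
purple 0.062 0.0553031238335046 99.60678282163282
purple 0.048 0.06044433871701828 108.90768475027204
red 0.062 0.05410864482364816 49.8830277862238
red 0.048 0.05163603431599308 55.72956495254741
orange 0.062 0.051473743571834644 356.34568402665366
orange 0.048 0.04775085346970807 352.0370277230625
blue 0.062 0.05528348475884662 148.4032855264706
blue 0.048 0.06786313259727755 154.72805246213105
ptr 0.062 0.0569297250449479 166.47131018803304
ptr 0.048 0.07145106758300628 170.57287878138786
hub 0.0044260754279207655 161.6003502284852
pdot 0.035262133773166886 100.73508180965555
rdot 0.033166191451549504 51.35713685845306
odot 0.0315482543754701 359.0680514488696
ydot 0.030183206239545738 304.6823300958854
bdot 0.03502997015005058 149.08189151569314
wdot 0.033105582584659315 197.19607381532367
```

Call:
{"method": "step_arm", "body": {"targets": "-5 -0.8 0 5; -9.7 -1.5 0 10; -14 -2.5 0 15; -18.6 -4 0 20; -22.9 -5.7 0 25; -27 -7.8 0 30; -31 -10.3 0 35; -34.5 -13 0 40; -38 -16 0 45; -38 -16 0 45"}}

```text
t: 6.7
tcp_pos: [0.5165, -0.2139, 0.0531]
tool_rot: [0.998, 0.062, 0.0, 0.0]
force: [0.4, -0.0, -1.0]
finger_gap: -0.002
gripper_force: 0.4
```

Call:
{"method": "step_arm", "body": {"targets": "-4.6 -0.2 0 5; -9.2 -0.8 0 10; -13.7 -1.8 0 15; -18 -3.2 0 20; -22.3 -5 0 25; -25 -6.5 0 28; -25 -6.5 0 28; -25 -6.5 0 28; -25 -6.5 0 28"}}

```text
t: 7.6
tcp_pos: [0.4909, -0.2105, 0.053]
tool_rot: [0.984, -0.18, 0.0, 0.0]
force: [0.7, -0.6, -0.3]
finger_gap: 0.003
gripper_force: 0.0
```

```bash
python3 m.py w4.png; python3 -c "
from rows import *
s=manip.sense();d=s['tcp_pos'][:2]-np.array([.51,-.161]);print(np.hypot(*d),np.degrees(np.arctan2(d[1],d[0]))%360)"
```

```text
7.65 [ 0.49095088 -0.2105448   0.05303806] [ 0.93493412 -0.35482124] [ 0.09020456 -0.1512931   0.65991261]
wheel_center 0.91 [153. 253.] [ 0.5103 -0.159   0.062 ]
stamp_button_top 0.77 [454. 220.] [ 0.4898 -0.2988  0.088 ]
day_stamp 0.98 [262. 196.] [ 0.4999 -0.2192  0.    ]
0.05305759107791548 248.73796516718463
```

View pics/w4.png

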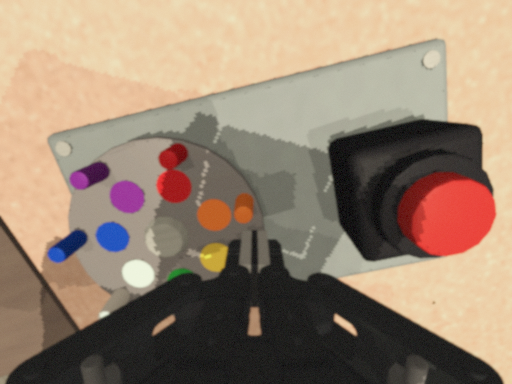

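```bash
python3 - <<'E'
from h import *
C=np.array([.510,-.161])
for n,p,z in (("purple",(78,182),.062),("red",(170,162),.062),("orange",(244,213),.062),("blue",(56,253),.062),("pdot",(127,196),.04),("rdot",(174,186),.04),("odot",(214,215),.04),("bdot",(113,236),.04),("wdot",(138,273),.04)):
        d=ray2z("wrist",p,z)[:2]-C; k=dict(y=1,o=2,r=3,p=4,b=5,w=6)[n[0]]; print(n,np.hypot(*d),"green at",(np.degrees(np.arctan2(d[1],d[0]))-k*360/7)%360)
E
```

```text
purple 0.05242280361454687 green at 175.23121160844383
red 0.05050575764077106 green at 171.65291749661873
orange 0.052258924102693054 green at 171.80073245141878
blue 0.0542561140897888 green at 172.67872940830756
pdot 0.03284835360570417 green at 175.80776656141427
rdot 0.030956772411472332 green at 173.83580373482795
odot 0.03085400002933177 green at 169.64174636556504
bdot 0.034300632635084566 green at 174.78627030563123
wdot 0.03569955790018297 green at 172.12540968293905
```

Call:
{"method": "step_arm", "body": {"targets": "0 0 -15 0; 0 0 -40 0; 0 0 -75 0; 0 0 -100 0; 10 28 -107 0; 20 56 -107 0; 31 84 -107 0; 31 84 -107 0; 31 84 -107 0"}}

```text
t: 8.8
tcp_pos: [0.4893, -0.3002, 0.1598]
tool_rot: [0.983, -0.182, -0.0, -0.0]
force: [-0.1, 0.8, -1.0]
finger_gap: -0.001
gripper_force: 0.0
```

```bash
python3 m.py w5.png
```

```text
8.85 [ 0.48916175 -0.29926712  0.15966448] [ 0.93433423 -0.35639475] [0.63193108 0.61263809 0.16360688]
wheel_center 0.74 [104. 219.] [ 0.5142 -0.1594  0.062 ]
green_peg 0.68 [124. 276.] [ 0.4532 -0.1477  0.062 ]
pointer_tip 0.56 [136. 275.] [ 0.4438 -0.1494  0.048 ]
stamp_button_top 0.81 [247. 202.] [ 0.4908 -0.2936  0.088 ]
day_stamp 0.88 [184. 190.] [ 0.5005 -0.2196  0.    ]
```

View pics/w5.png

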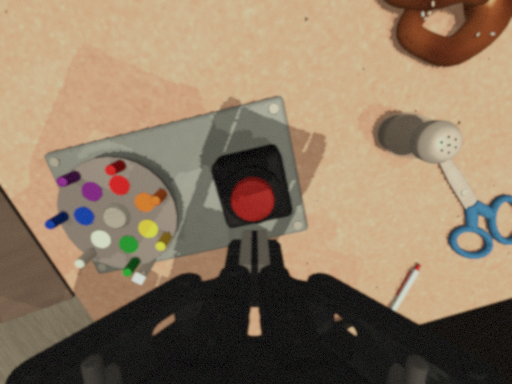

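Green (128,272) sits at the white pointer (138,278); the button (252,200) is under the fingertip line. Press.

Call:
{"method": "step_arm", "body": {"targets": "0 -2 30 0; 0 -2 55 0; 0 -2 68 0; 0 -2 73 0; 0 -2 76 0; 0 -2 79 0; 0 -2 81 0; 0 -2 81 0; 0 -2 81 0"}}

```text
t: 10.0
tcp_pos: [0.4902, -0.2976, 0.0804]
tool_rot: [0.983, -0.181, -0.0, -0.0]
force: [-2.2, 3.9, 6.8]
finger_gap: -0.0
gripper_force: 3.3
```

Call:
{"method": "step_arm", "body": {"targets": "0 0 1 0; 0 0 2 0; 0 0 3 0; 0 0 3 0"}}

```text
t: 10.4
tcp_pos: [0.4903, -0.2976, 0.0799]
tool_rot: [0.984, -0.181, 0.0, 0.0]
force: [-5.3, 5.0, 21.7]
finger_gap: -0.003
gripper_force: 10.8
```

Call:
{"method": "step_arm", "body": {"targets": "0 0 -5 0; 0 0 -15 0; 0 0 -40 0; 0 0 -80 0; 0 0 -80 0; 0 0 -80 0; 0 0 -80 0; 0 0 -80 0"}}

```text
t: 11.2
tcp_pos: [0.4899, -0.2977, 0.1549]
tool_rot: [0.983, -0.181, -0.001, -0.001]
force: [0.2, -0.5, 0.4]
finger_gap: 0.001
gripper_force: 0.0
```

```bash
python3 m.py w6.png
```

```text
11.25 [ 0.48990269 -0.29770834  0.15484388] [ 0.93443275 -0.35613362] [-2.02246239e-01  1.06631511e+00  4.21082482e-04]
green_peg 0.63 [125. 278.] [ 0.453 -0.148  0.062]
pointer_tip 0.6 [135. 276.] [ 0.4455 -0.1486  0.048 ]
stamp_button_top 0.75 [253. 201.] [ 0.4924 -0.2968  0.088 ]
day_stamp 0.95 [186. 194.] [ 0.4969 -0.2185  0.    ]
```

View pics/w6.png

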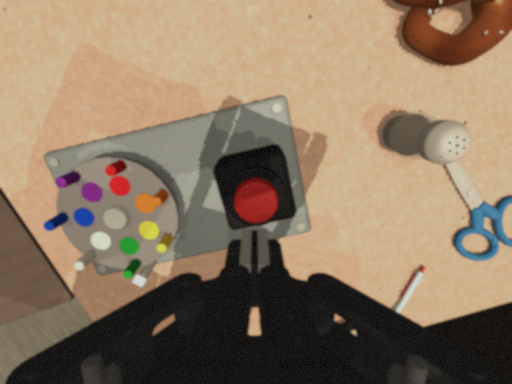

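The button bottomed out under a 21.7 N press and has sprung back up. Green (130,272) is still at the pointer (139,280), and the arm is clear.

```bash
python3 -c "
from station import manip; print(manip.sign_off())"
```

```text
the job is handed in; nothing more can be done
None
```

The green peg is clicked in at the pointer, the red button was pressed fully down and sprang back up, the stamp and the things around it look undisturbed, and the job is handed in; the sign-off returned no verdict.

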